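# Set up the two-pillar disc cutter

## Robot

A 6-joint arm with a two-finger parallel gripper is mounted at the origin on the work surface. World frame = base frame: x ahead of the robot, y to its left, z up, the work surface at z = 0. Lengths are in m, angles in rad, forces in N, time in s.
With the tool pointing down it reaches from about 0.35 to 0.925 m from the base axis. Payload 6.4 kg.
Tool frame: the origin (TCP) lies at the very end of the fingers, on their centre line; the grasp point (between the pads) lies 19 mm behind it (bot.grip_depth is the distance from the TCP to the grasp point, in m); y points along the fingers, z is the direction in which the jaws open and shut, and the axes are right-handed (so a half turn about y gives the same grasp; the last joint's range is limited). The gripper opens to 85 mm and grips with 20 to 120 N. Pads are 22 mm wide; open, the fingers measure 114 mm over their backs; the gripper's body (76 mm by 85 mm) begins 54 mm behind the grasp point. The pads swing forward as they close: fully open they stand 13 mm farther back than shut.
Start: joints at [-1.393, 0.245, 1.558, -0, 1.339, -0.174], TCP at [0.224, -0.61, 0.231] pointing down, gripper open.
Joint ranges: [-3.13, 3.13], [-1.02, 2.26], [0.13, 2.54], [-0.95, 4.09], [0.21, 2.88], [-2.74, 2.74]. Speed limits (rad/s): [2.57, 2.57, 3.14, 3.14, 3.14, 3.14].

## Interface

Orientations are given as a rotation vector (axis times angle).
In Python, from workcell import monitor, snapshot, camera_model, sign_off, bot gives the robot as it stands. The module is installed in compiled form; this text tells all that it offers.
- The arm moves only by the shell command python3 -m crank 'ROWS' [FORCE]. ROWS is a JSON object of lists of equal length, an entry for each row: "dp": the shift along the tool's x, y, z in cm, a list of three; "rot": the turn, a rotation vector about the tool's x, y, z in rad, a list of three; "hand": the opening, from 0 (shut) to 1 (fully open). In form: {"dp": [[x, y, z], ...], "rot": [[wx, wy, wz], ...], "hand": [hand, ...]}. A call has 1 to 10 rows; each row shifts and turns the commanded pose from where the row before left it, along the tool's axes as they then stand; what a row does not reach is not made up. A row lasts 1/8 s, in which the tool goes at most 62.5 mm and 10.7 degrees, less where a joint would pass 70% of its speed; a pose out of reach is approached as far as the arm can. A call with a gripper value outside its range is refused whole. The fingers move at their own pace and stop on an object; FORCE is the grip in N (left out, the last holds). Time passes only in rows, so rows that do not move let the fingers close. It gives the time, the measured TCP pose, the force and the opening at its end, in the units of the state.
- monitor.observe(): the state, without advancing time (a new reading comes with each control period).
- snapshot(name): name is "side" or "top" or "wrist"; returns (picture, depth): 384x512x3 uint8, red, green, blue; 384x512 float32, m along the optical axis (not along the pixel's ray), 0 where there is no reading.
- camera_model(name): a dict with "mtx" (3x3 intrinsics, pixels), "camera_from_world" (4x4, takes a point from world to camera coordinates). Camera axes: x right, y up, looking along -z (the intrinsics and any distortion apply to the point x, -y, -z); pixel columns grow to the right and rows downward; lengths in m; the calibration is good to about 2 mm. The wrist camera is an equidistant fisheye: a pixel r from the principal point sees the ray r / f radians off the axis. A picture is of the moment at which its call begins: read the wrist's pose just before it. camera_model takes no time and is no camera call; for the wrist camera it gives the pose at the moment of the call.
- sign_off(): hands the job in, once; it reports no verdict.
The state is a dict: "time_s": time; "joint_positions": joint angles; "joint_vel": joint speeds; "effort": joint torques, N m; "tcp_pos": TCP position; "ee_rot": TCP orientation; "ft_force": force on the tool from outside, world axes, zero at the start; "wrist_torque": the same for the moment, N m; "finger_gap": opening from 0.0 (shut) to 1.0 (fully open).
Only numpy, scipy, OpenCV 4.12 (cv2) and the standard library are available. Lean on these libraries where they do the work, as an engineer would, in place of code of your own. Each camera call takes 0.05 s, during which the arm holds its last target. There are 200 camera calls.

## Task

Get the disc cutter on the jeweller's bench ready for a cut: ease the drilled guide plate squarely down over both pillars until it lies flat on the brass sheet, without forcing it or letting it drop; the die leans a little on its worn rubber pad, so feel for the pillars. Then slip the widest punch down through its hole in the middle of the plate until it stands on the sheet, just as gently, let go of everything, and leave the other things on the bench where they are.

Things in the scene. Friction and masses are not known exactly. Their poses are not given: they have to be found in the camera images.
- cutter: Disc cutter, fixed to the bench; grey foot 110 x 240 x 8 mm (x, y, z); origin: centre of the foot's underside, z up, y along the line of its two pillars towards the thicker. On the foot a rubber pad (8 to 16 mm above the bench), on that a steel die block 50 x 210 mm, its top 37 mm above the bench, with two steel pillars 80 mm either side of its middle and a brass sheet between them: see sheet.
- sheet (a point): A point of the foot: its middle, 40 mm above the bench, axes as the cutter's; nominal centre of the top face of the 44 x 54 x 3 mm brass sheet fixed on the die block. Pillars: at y +80 mm 20 mm thick, at -80 mm 16 mm, tops 133 mm above the bench, chamfered 1 mm. The worn pad lets block, sheet and pillars lean as one, rigidly, unmeasured, about a point 28 mm under here: the pillar tops stand up to 5 mm off in x and in y.
- plate_centre (a point): Centre (half-way up) of the guide plate, a loose flat aluminium bar 50 x 200 x 20 mm (x, y, z), 0.36 to 0.59 kg, lying on the bench. Through holes on its y line: pillar holes at +80 mm (21 mm wide) and -80 mm (17 mm), so its y goes as the cutter's y; punch holes at 0 (25.5 mm), +43 (19.5) and -43 (13.5). Grip it across its width at the middle: it can then tip lengthwise in the fingers and so settles on both pillar tops.
- punch_24_centre (a point): Centre (half-way up) of the widest punch, a plain round steel bar 24 mm thick and 70 mm tall with a 1 mm chamfer on its foot, 0.17 to 0.29 kg, loose, standing upright on the bench; its yaw means nothing. Two thinner punches (18 and 12 mm) of the same height stand 90 mm or more away. Once it stands on the sheet its top is 50 mm above the plate's top; grip it in its upper third.
Things that resemble listed ones, but are neither listed nor needed, are in the scene too. What is shaped like the part that bears punch_24_centre but blue is not meant.

How it is judged:
By the outcome, as a careful person would: the job done as asked, in the order asked, and still so for the second after the job is handed in, with the robot touching nothing.
It also fails if it takes over 72 s, if anything falls off the work surface, if the arm or the gripper's body presses on something with over 40 N, if the wrist force passes 120 N, or if a joint passes its speed limit or range.

## Working session

There is one attempt and no reset: what is moved stays moved. The work goes in short steps, Python scripts to look and compute and a shell command to move; the robot and the scene stay as the last step left them, time stands still between calls to the robot, and variables do not carry over. Pictures are saved under pics/ and viewed, about 8 in all and at most 12, crops included, and the job is handed in when it is done.

```bash
mkdir -p pics; ls
python3 - <<'E'
from workcell import monitor, snapshot, camera_model, bot
import cv2, numpy as np
s=monitor.observe(); print(s)
print([a for a in dir(bot) if a[0]!='_'])
for n in ("side","top"):
    im,d=snapshot(n); m=camera_model(n); np.savez(f"{n}0.npz",im=im,d=d,K=m["mtx"],T=m["camera_from_world"])
    print(n,{k:(np.round(v,3).tolist() if hasattr(v,'shape') else v) for k,v in m.items()}, (d>0).mean())
    cv2.imwrite(f"pics/{n}0.png",im[:,:,::-1])
E
```

```text
pics
{'time_s': 0.0, 'joint_positions': array([-1.39309708e+00,  2.45837744e-01,  1.55902167e+00,  2.42366045e-05,
        1.33869160e+00, -1.74076212e-01]), 'joint_vel': array([ 0.00042766,  0.0013657 ,  0.00054096, -0.00100308, -0.0008607 ,
       -0.00108558]), 'effort': array([-2.12234686e-04, -4.29506886e+01, -3.26127112e+01, -1.18342105e-04,
        5.38520384e-03,  5.42695787e-06]), 'tcp_pos': array([ 0.22389283, -0.60962788,  0.23016107]), 'ee_rot': array([-0.36076017,  2.03205538, -2.02801746]), 'ft_force': array([0.07192495, 1.03893157, 0.92529541]), 'wrist_torque': array([0.01252013, 0.00066397, 0.04624486]), 'finger_gap': 1.001567632136681}
['Unreachable', 'grip_depth']
side {'mtx': [[462.753, 0.0, 248.399], [0.0, 462.753, 194.62], [0.0, 0.0, 1.0]], 'camera_from_world': [[-0.941, -0.337, -0.002, 0.498], [0.256, -0.718, 0.648, -0.119], [-0.22, 0.609, 0.762, -0.897], [0.0, 0.0, 0.0, 1.0]]} 0.9960734049479166
top {'mtx': [[396.447, 0.0, 254.989], [0.0, 396.447, 193.007], [0.0, 0.0, 1.0]], 'camera_from_world': [[0.006, -1.0, -0.008, 0.047], [0.989, 0.005, 0.151, -0.516], [-0.151, -0.009, 0.989, -0.99], [0.0, 0.0, 0.0, 1.0]]} 0.9958597819010416
```

View pics/top0.png

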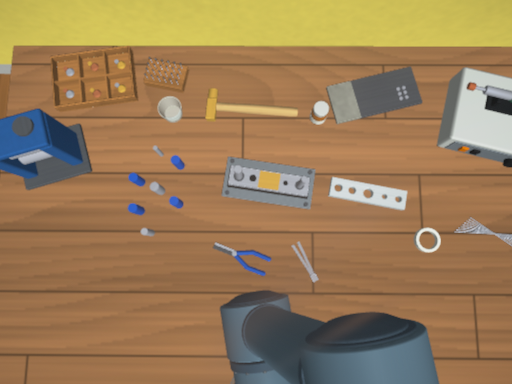

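View pics/side0.png

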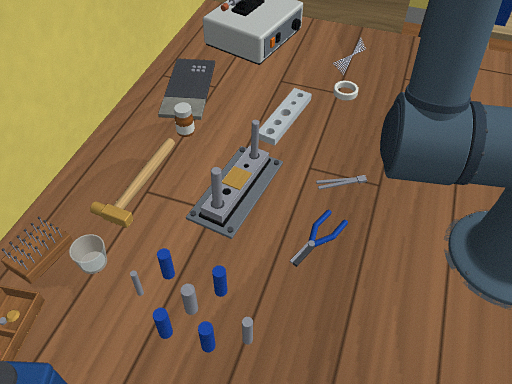

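Top view: cutter at (269,182), guide plate at (368,193). The upright grey cylinders are at (157,188), (158,150) and (148,232), and the blue lookalikes at (136,179), (178,162), (136,209) and (176,202). My candidate for the wide punch is the thickest grey one, (157,188) in top and (189,298) in side. Next I'll measure and check it in one crop.

```bash
cat > h.py <<'E'
import numpy as np, cv2
from workcell import monitor, snapshot, camera_model
from scipy.spatial.transform import Rotation as R
def load(n): z=np.load(n); return z["im"],z["d"],z["K"],z["T"]
def cloud(d,K,T):
    v,u=np.mgrid[:d.shape[0],:d.shape[1]]
    c=np.stack([(u-K[0,2])/K[0,0]*d,-(v-K[1,2])/K[1,1]*d,-d],-1)
    Ti=np.linalg.inv(T); return c@Ti[:3,:3].T+Ti[:3,3]
def ray(px,K,T,z):
    px=np.atleast_2d(px).astype(float)
    c=np.c_[(px[:,0]-K[0,2])/K[0,0],-(px[:,1]-K[1,2])/K[1,1],-np.ones(len(px))]
    Ti=np.linalg.inv(T); w=c@Ti[:3,:3].T; o=Ti[:3,3]
    return o+w*((z-o[2])/w[:,2])[:,None]
def proj(p,K,T):
    c=np.atleast_2d(p)@T[:3,:3].T+T[:3,3]; return np.c_[K[0,0]*c[:,0]/-c[:,2]+K[0,2],-K[1,1]*c[:,1]/-c[:,2]+K[1,2]]
E
python3 - <<'E'
from h import *
im,d,K,T=load("top0.npz"); P=cloud(d,K,T)
hsv=cv2.cvtColor(im,cv2.COLOR_RGB2HSV)
grey=(hsv[...,1]<50)
# plate
m=(grey&(hsv[...,2]>150)).astype(np.uint8); m[:,:325]=0; m[:,412:]=0; m[:170]=0; m[220:]=0
m=cv2.morphologyEx(m,cv2.MORPH_OPEN,np.ones((2,2)))
cs,h=cv2.findContours(m,cv2.RETR_CCOMP,cv2.CHAIN_APPROX_NONE)
for c,hh in zip(cs,h[0]):
    a=cv2.contourArea(c)
    if a<5: continue
    M=cv2.moments(c); px=(M["m10"]/M["m00"],M["m01"]/M["m00"])
    print("plate" if hh[3]<0 else "hole",a,np.round(px,1),ray(px,K,T,.02).round(4)[0], cv2.minAreaRect(ray(c[:,0],K,T,.02)[:,:2].astype(np.float32)))
print("plate z",np.median(P[...,2][m>0]))
# cutter: foot outline
f=(P[...,2]>.005)&(P[...,2]<.16); f[:, :205]=0; f[:,325:]=0; f[:145]=0; f[215:]=0
c=max(cv2.findContours(f.astype(np.uint8),0,1)[0],key=cv2.contourArea)
g=(grey&f).astype(np.uint8)
pts=P[f]; low=pts[(pts[:,2]<.012)]
print("foot",cv2.minAreaRect(low[:,:2].astype(np.float32)))
hi=f&(P[...,2]>.12); n,l,st,ce=cv2.connectedComponentsWithStats(hi.astype(np.uint8))
for i in range(1,n): print("pillar",st[i],ce[i],ray(ce[i],K,T,.133)[0].round(4),P[l==i].mean(0).round(4))
# punches
h2=(P[...,2]>.045)&(P[...,2]<.09); h2[:,:120]=0;h2[:,195:]=0;h2[:140]=0;h2[245:]=0
n,l,st,ce=cv2.connectedComponentsWithStats(h2.astype(np.uint8))
for i in range(1,n):
    if st[i,4]>8: print("punch",st[i],ce[i].round(1),ray(ce[i],K,T,.065)[0].round(4),im[l==i].mean(0).round())
a=cv2.resize(im[140:245,120:225],None,fx=5,fy=5,interpolation=cv2.INTER_CUBIC)
im2=load("side0.npz")[0]
b=cv2.resize(im2[230:360,120:270],None,fx=4,fy=4)[:525]; b=b[:, :270*1]if 0 else cv2.resize(b,(275,int(275/600*520)))
cv2.imwrite("pics/crop1.png",cv2.hconcat([a,cv2.copyMakeBorder(b,0,525-b.shape[0],0,0,0)])[...,::-1])
E
```

```text
plate 1471.0 [368.8 194.2] [ 0.517  -0.2503  0.02  ] ((0.5171084403991699, -0.25009405612945557), (0.20160245895385742, 0.05474230274558067), 79.21368408203125)
hole 33.0 [399.  199.8] [ 0.5027 -0.3289  0.02  ] ((0.5033707618713379, -0.328933447599411), (0.016348693519830704, 0.017311623319983482), 44.07272720336914)
hole 20.0 [385.  197.1] [ 0.5095 -0.2926  0.02  ] ((0.5098249316215515, -0.29252171516418457), (0.014645475894212723, 0.011489887721836567), 43.529178619384766)
hole 71.5 [368.8 194.3] [ 0.5169 -0.2502  0.02  ] ((0.5163065791130066, -0.2507181465625763), (0.023994330316781998, 0.026645798236131668), 0.275996595621109)
hole 40.5 [352.7 191. ] [ 0.5254 -0.2081  0.02  ] ((0.5260986685752869, -0.2082625776529312), (0.020313875749707222, 0.019117552787065506), 43.86713790893555)
hole 47.0 [339.  188.4] [ 0.5321 -0.172   0.02  ] ((0.5319550633430481, -0.172153502702713), (0.01876034401357174, 0.02136751264333725), 0.2699757516384125)
plate z 0.01906497787153416
foot ((0.5547541975975037, 0.02849377691745758), (0.1765117049217224, 0.30777299404144287), 4.665759086608887)
pillar [233 165   9  10  62] [236.93548387 169.37096774] [0.5582 0.0923 0.133 ] [0.5581 0.0922 0.1336]
pillar [300 176   7   8  41] [303.17073171 179.3902439 ] [ 0.5347 -0.0649  0.133 ] [ 0.5354 -0.0653  0.1294]
punch [152 146   7   7  30] [155.3 148.9] [0.6258 0.3074 0.065 ] [159. 154. 154.]
punch [170 156  11  11  88] [175.2 160.7] [0.5947 0.2547 0.065 ] [ 69.  97. 182.]
punch [128 173  12  11  99] [133.6 178.2] [0.5487 0.3594 0.065 ] [ 59.  92. 177.]
punch [149 182  12  11  94] [154.6 187.2] [0.5256 0.3048 0.065 ] [162. 160. 164.]
punch [169 197  11  10  87] [173.9 201.5] [0.4893 0.2544 0.065 ] [ 69.  98. 184.]
punch [127 204  13  10  99] [133.  208.5] [0.4708 0.3568 0.065 ] [ 61.  93. 176.]
punch [140 228  10   8  58] [144.3 231.7] [0.4128 0.3254 0.065 ] [164. 160. 162.]
```

View pics/crop1.png

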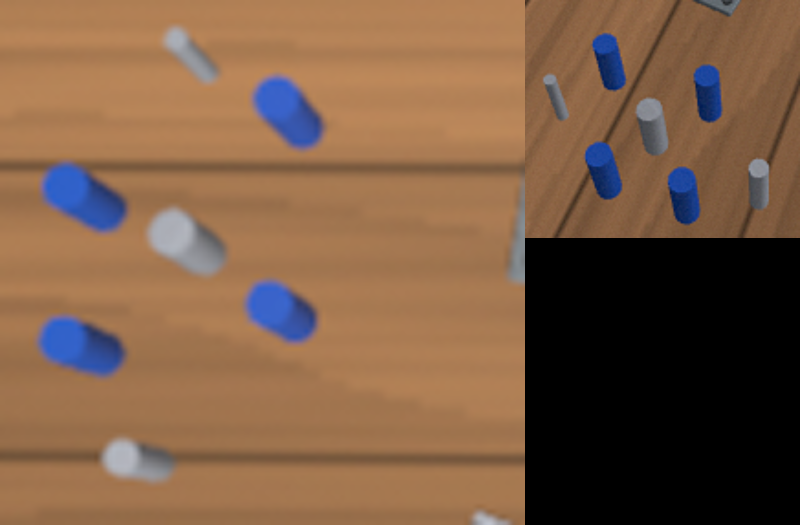

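The crop confirms that the grey punch at top (154,187), the thickest grey one, is the wide punch. The four blue ones around it are decoys and the other two grey ones are thinner. The plate's +y end, with the big holes, already points towards world +y, as does the cutter's thicker pillar. Now I'll work out the approach to the plate.

```bash
cat >> h.py <<'E'
def Rdown(yaw,ref=None):
    """tool y down, tool z (jaw) along world (cos yaw, sin yaw); picks sign nearest to ref"""
    best=None
    for k in (0,np.pi):
        z=np.array([np.cos(yaw+k),np.sin(yaw+k),0]); y=np.array([0,0,-1.]); M=R.from_matrix(np.c_[np.cross(y,z),y,z])
        if ref is None or best is None or (ref.inv()*M).magnitude()<(ref.inv()*best).magnitude(): best=M
    return best
def st():
    s=monitor.observe(); return s,np.array(s["tcp_pos"]),R.from_rotvec(s["ee_rot"])
def go(target,Rt):
    s,p,r=st()
    print("t",round(s["time_s"],2),"tcp",p.round(4),"dp cm (tool now)",(r.inv().apply(np.array(target)-p)*100).round(2),"rot",(r.inv()*Rt).as_rotvec().round(3),"F",np.round(s["ft_force"],1),"gap",round(s["finger_gap"],3),"q6",round(s["joint_positions"][5],2))
E
python3 - <<'E'
from h import *
s,p,r=st(); print(r.as_matrix().round(3)); 
for yaw in (-10.6,169.4): go([.517,-.2502,.2],Rdown(np.radians(yaw),r))
Rt=Rdown(np.radians(-10.6),r); print(Rt.as_matrix().round(3))
m=camera_model("wrist"); print({k:np.round(v,4).tolist() if hasattr(v,'shape') else v for k,v in m.items()}); C=np.linalg.inv(m["camera_from_world"]); print("cam in tool",r.inv().apply(C[:3,3]-p).round(4),(r.inv().as_matrix()@C[:3,:3]).round(3))
E
```

```text
[[-0.939 -0.     0.345]
 [-0.345  0.002 -0.939]
 [-0.    -1.    -0.002]]
t 0.1 tcp [ 0.2239 -0.6097  0.2303] dp cm (tool now) [-39.9    3.08 -23.64] rot [ 1.000e-03 -1.034e+00 -1.000e-03] F [0.4 0.6 0.5] gap 0.999 q6 -0.17
t 0.1 tcp [ 0.2239 -0.6097  0.2303] dp cm (tool now) [-39.9    3.08 -23.64] rot [ 1.000e-03 -1.034e+00 -1.000e-03] F [0.4 0.6 0.5] gap 0.999 q6 -0.17
[[-0.184  0.     0.983]
 [-0.983  0.    -0.184]
 [ 0.    -1.     0.   ]]
{'mtx': [[297.3186, 0.0, 261.909], [0.0, 297.3186, 187.2518], [0.0, 0.0, 1.0]], 'camera_from_world': [[0.3444, -0.9388, -0.0024, -0.6496], [0.9034, 0.3321, -0.2714, 0.035], [0.2556, 0.0913, 0.9625, -0.3804], [0.0, 0.0, 0.0, 1.0]]}
cam in tool [-0.0693 -0.1437  0.0008] [[ 0.    -0.962 -0.272]
 [ 0.001  0.272 -0.962]
 [ 1.     0.     0.001]]
```

```bash
python3 -m crank '{"dp":[[-5,0.4,-3],[-5,0.4,-3],[-5,0.4,-3],[-5,0.4,-3],[-5,0.4,-3],[-5,0.4,-3],[-5,0.4,-3],[-5,0.3,-2.6],[0,0,0],[0,0,0]],"rot":[[0,0,0],[0,0,0],[0,0,0],[0,0,0],[0,0,0],[0,0,0],[0,0,0],[0,0,0],[0,-0.172,0],[0,-0.172,0]],"hand":[1,1,1,1,1,1,1,1,1,1]}' && python3 -m crank '{"dp":[[0,0,0],[0,0,0],[0,0,0],[0,0,0],[0,0,0]],"rot":[[0,-0.172,0],[0,-0.172,0],[0,-0.172,0],[0,-0.172,0],[0,0,0]],"hand":[1,1,1,1,1]}'
cat >> h.py <<'E'
def rayf(px,K,T,z):   # fisheye ray to plane z
    px=np.atleast_2d(px).astype(float); a=(px-K[:2,2])/K[0,0]; th=np.linalg.norm(a,axis=1); s=np.where(th>1e-9,np.sin(th)/np.maximum(th,1e-9),1)
    c=np.c_[a[:,0]*s,-a[:,1]*s,-np.cos(th)]; Ti=np.linalg.inv(T); w=c@Ti[:3,:3].T; o=Ti[:3,3]
    return o+w*((z-o[2])/w[:,2])[:,None]
def projf(p,K,T):
    c=np.atleast_2d(p)@T[:3,:3].T+T[:3,3]; r=np.hypot(c[:,0],c[:,1]); th=np.arctan2(r,-c[:,2]); k=K[0,0]*th/np.maximum(r,1e-9)
    return np.c_[K[0,2]+k*c[:,0],K[1,2]-k*c[:,1]]
def wrist(n):
    m=camera_model("wrist"); im,d=snapshot("wrist"); np.savez(n+".npz",im=im,d=d,K=m["mtx"],T=m["camera_from_world"]); cv2.imwrite(f"pics/{n}.png",im[...,::-1]); return im,d,np.array(m["mtx"]),np.array(m["camera_from_world"])
E
python3 - <<'E'
from h import *
s,p,r=st(); go([.517,-.2502,.1],Rdown(np.radians(-10.6),r))
im,d,K,T=wrist("w1")
print(projf([[.517,-.2502,.02],[.532,-.172,.02],[.5027,-.3289,.02],[.5582,.0923,.133],[.5347,-.0649,.133]],K,T).round(1))
hsv=cv2.cvtColor(im,cv2.COLOR_RGB2HSV); m=((hsv[...,1]<50)&(hsv[...,2]>130)).astype(np.uint8)
cs,h=cv2.findContours(m,cv2.RETR_CCOMP,cv2.CHAIN_APPROX_NONE)
for c,hh in zip(cs,h[0]):
    a=cv2.contourArea(c)
    if a>60: (u,v),rr=cv2.minEnclosingCircle(c); M=cv2.moments(c); u,v=M["m10"]/a,M["m01"]/a; print(hh[3],a,round(u,1),round(v,1),rayf((u,v),K,T,.02)[0].round(4))
E
```

```text
time_s: 1.35
tcp_pos: [0.5184, -0.2497, 0.1996]
ee_rot: [-0.666, 1.815, -1.813]
ft_force: [-0.5, 0.0, 0.2]
finger_gap: 0.996
time_s: 1.98
tcp_pos: [0.5179, -0.2506, 0.1998]
ee_rot: [-1.114, 1.348, -1.346]
ft_force: [-0.3, 1.0, -0.4]
finger_gap: 0.999
t 1.98 tcp [ 0.5179 -0.2506  0.1998] dp cm (tool now) [-0.02  9.98 -0.09] rot [ 0.001 -0.004 -0.   ] F [-0.3  1.  -0.4] gap 0.999 q6 -0.46
[[ 260.5  167.5]
 [ 260.5   95.2]
 [ 261.3  233.4]
 [ 233.8 -166.7]
 [ 235.8  -44.7]]
-1 1414.0 411.4 351.4 [ 0.7132 -0.612   0.02  ]
-1 342.5 494.8 307.1 [ 0.892  -0.5784  0.02  ]
-1 1455.0 197.2 288.4 [ 0.4032 -0.3942  0.02  ]
8 635.5 196.5 288.7 [ 0.4021 -0.3946  0.02  ]
-1 7651.5 264.8 158.7 [ 0.5235 -0.2414  0.02  ]
29 137.0 264.2 231.4 [ 0.5066 -0.327   0.02  ]
29 90.5 264.4 201.8 [ 0.5138 -0.2905  0.02  ]
29 396.0 264.4 164.9 [ 0.5217 -0.2482  0.02  ]
29 238.5 264.5 125.9 [ 0.5299 -0.2057  0.02  ]
29 283.0 264.5 93.2 [ 0.5366 -0.1706  0.02  ]
-1 3338.5 451.0 89.6 [ 0.7668 -0.1938  0.02  ]
-1 712.0 97.1 64.1 [ 0.3504 -0.0867  0.02  ]
-1 336.0 411.3 35.7 [ 0.7204 -0.125   0.02  ]
-1 1013.5 442.4 23.5 [ 0.7711 -0.1094  0.02  ]
-1 783.0 248.4 10.7 [ 0.5371 -0.0755  0.02  ]
-1 1957.0 248.0 22.0 [ 0.5342 -0.0887  0.02  ]
44 119.0 211.3 28.4 [ 0.4939 -0.0869  0.02  ]
44 120.5 290.4 24.0 [ 0.5787 -0.0992  0.02  ]
```

View pics/w1.png

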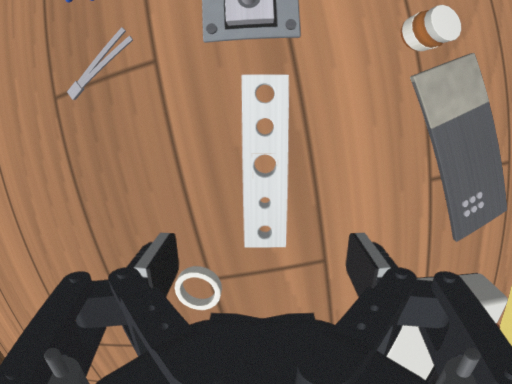

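The wrist view shows the plate with its holes in one column at about 264, and the jaws centred at about 262, so yaw is aligned. Along the plate it agrees with the top camera to within about 2 mm. I'll descend.

```bash
python3 -m crank '{"dp":[[-0.15,5,0.15],[0,5,0],[0,5,0],[0,2.5,0],[0,1.2,0],[0,0.6,0],[0,0.2,0],[0,0,0]],"rot":[[0,0,0],[0,0,0],[0,0,0],[0,0,0],[0,0,0],[0,0,0],[0,0,0],[0,0,0]],"hand":[1,1,1,1,1,1,1,1]}' 40 && python3 -m crank '{"dp":[[0,0,0],[0,0,0],[0,0,0],[0,0,0],[0,0,0],[0,0,0],[0,0,0],[0,0,0]],"rot":[[0,0,0],[0,0,0],[0,0,0],[0,0,0],[0,0,0],[0,0,0],[0,0,0],[0,0,0]],"hand":[0.7,0.6,0.5,0.4,0.3,0.2,0.2,0.2]}' 40
```

```text
time_s: 3.02
tcp_pos: [0.5206, -0.2501, 0.0063]
ee_rot: [-1.114, 1.344, -1.347]
ft_force: [-0.7, 0.5, 0.8]
finger_gap: 0.999
time_s: 4.03
tcp_pos: [0.5206, -0.25, 0.0062]
ee_rot: [-1.114, 1.344, -1.347]
ft_force: [0.6, 0.6, 5.1]
finger_gap: 0.571
```

```bash
python3 -m crank '{"dp":[[0,-0.2,0],[0,-0.5,0],[0,-1.5,0],[0,-4,0],[0,-5,0],[0,-5,0],[0,-2,0],[0,0,0],[0,0,0]],"rot":[[0,0,0],[0,0,0],[0,0,0],[0,0,0],[0,0,0],[0,0,0],[0,0,0],[0,0,0],[0,0,0]],"hand":[0.2,0.2,0.2,0.2,0.2,0.2,0.2,0.2,0.2]}' 40
python3 - <<'E'
from h import *
im,d,K,T=wrist("w2"); s,p,r=st(); print(p.round(4),s["ft_force"],s["wrist_torque"],s["finger_gap"])
im2,d2=snapshot("side"); m=camera_model("side"); np.savez("side2.npz",im=im2,d=d2,K=m["mtx"],T=m["camera_from_world"])
a=cv2.resize(im,(512,384)); b=im2[60:252,150:406]; b=cv2.resize(b,(288,216))
c=cv2.hconcat([a,cv2.copyMakeBorder(b,0,168,0,0,0)]); cv2.imwrite("pics/c2.png",c[...,::-1])
E
```

```text
time_s: 5.15
tcp_pos: [0.5186, -0.2487, 0.1845]
ee_rot: [-1.116, 1.35, -1.342]
ft_force: [-0.6, 0.3, -5.1]
finger_gap: 0.574
[ 0.5185 -0.2486  0.1843] [ 0.09609877 -0.64870939 -4.34140986] [0.02878787 0.00673521 0.01286454] 0.5736185702206534
```

View pics/c2.png

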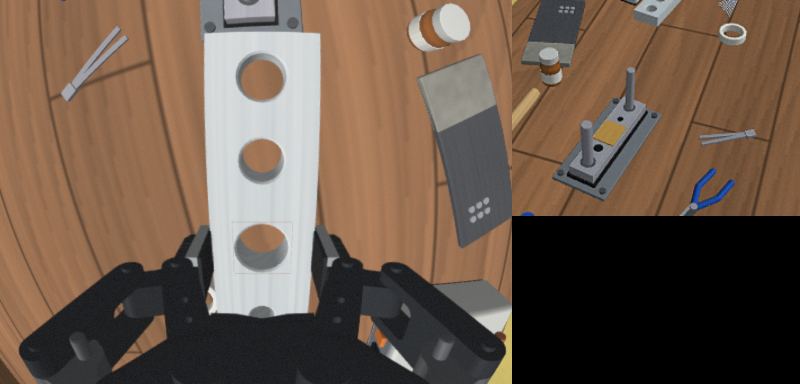

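The plate is held level and centred in the jaws; the three visible holes are at rows 77, 160 and 247, column about 262. Next I'll estimate the cutter pose and its lean from the stored views, and the plate's pose in the hand.

Run:
```python
from h import *
def plane(q):
    for _ in range(4):
        A=np.c_[q[:,:2]-q[:,:2].mean(0),np.ones(len(q))]; s=np.linalg.lstsq(A,q[:,2],rcond=None)[0]; e=q[:,2]-A@s; q=q[abs(e)<2.5*e.std()+1e-5]
    return s,e.std(),len(q)
ey=np.array([.0235,.1572]);ey/=np.linalg.norm(ey);ex=np.array([ey[1],-ey[0]])
c0=np.array([.5467,.0137])
for n in ("top0","side0","side2"):
    im,d,K,T=load(n+".npz"); P=cloud(d,K,T); P=P.reshape(-1,3)[d.ravel()>0]
    q=P.copy(); L=np.c_[(q[:,:2]-c0)@ex,(q[:,:2]-c0)@ey,q[:,2]]
    foot=L[(abs(L[:,0])<.06)&(abs(L[:,1])<.13)&(L[:,2]<.0125)&(L[:,2]>.004)]
    blk=L[(abs(L[:,0])<.023)&(abs(L[:,1])<.1)&(L[:,2]<.048)&(L[:,2]>.031)&((abs(L[:,1])>.032)|(abs(L[:,0])>.024))]
    tab=L[(abs(L[:,0])<.12)&(abs(L[:,1])<.2)&(abs(L[:,2])<.004)]
    for nm,z in (("tab",tab),("foot",foot),("blk",blk)):
        s,e,k=plane(z); print(n,nm,"slopes x,y(mrad)",(s[:2]*1e3).round(1),"z",s[2].round(4),"sd",e.round(5),k)
    pr=cv2.minAreaRect(foot[:,:2].astype(np.float32)); print(n,"footrect local",np.round(pr[0],4),np.round(pr[1],4),round(pr[2],2))
    for sg in (1,-1):
        pt=L[(abs(L[:,0])<.02)&(abs(L[:,1]-sg*.08)<.02)&(L[:,2]>.05)]
        t=pt[pt[:,2]>.13]; print(" pillar",sg,"top mean",t.mean(0).round(4) if len(t) else None,len(t),"max z",pt[:,2].max().round(4))
im,d,K,T=load("w2.npz"); s,p,r=st(); tc,td=p,r
u=np.mgrid[:384,:512]; v,u=u
a=np.stack([u-K[0,2],v-K[1,2]],-1)/K[0,0]; th=np.linalg.norm(a,axis=-1); k=np.tan(th)/np.maximum(th,1e-9)
cam=np.stack([a[...,0]*k*d,-a[...,1]*k*d,-d],-1); Ti=np.linalg.inv(T); W=cam@Ti[:3,:3].T+Ti[:3,3]
tl=r.inv().apply((W-p).reshape(-1,3)).reshape(W.shape)
m=(abs(tl[...,2])<.022)&(tl[...,0]>-.11)&(tl[...,0]<.02)&(tl[...,1]>-.04)&(tl[...,1]<0.03)
q=np.c_[tl[m][:,0],tl[m][:,2],tl[m][:,1]]; print("plate top in tool (x,z slopes mrad, depth y)",[np.round(x,4) for x in plane(q)], q.mean(0))
mm=(abs(tl[...,2])<.03)&(tl[...,0]>-.12)&(tl[...,0]<.02)&(tl[...,1]>-.03)&(tl[...,1]<-.003); mm[305:]=0
print("plate edges z",np.percentile(tl[mm][:,2],[.5,99.5]).round(4),"x min",tl[mm][:,0].min().round(4))
hsv=cv2.cvtColor(im,cv2.COLOR_RGB2HSV); b=((hsv[...,1]<40)&(hsv[...,2]>130)).astype(np.uint8); 
z=p[2]+.0138 
for (cu,cv_) in ((261,77),(261,160),(262,247)):
    box=(hsv[cv_-40:cv_+40,cu-40:cu+40,1]>70).astype(np.uint8)
    c=max(cv2.findContours(box,0,1)[0],key=cv2.contourArea); pts=c[:,0]+[cu-40,cv_-40]
    w=r.inv().apply(rayf(pts,K,T,z)-p); (a1,b1),rr=cv2.minEnclosingCircle(np.c_[w[:,0],w[:,2]].astype(np.float32)); print("hole tool x,z",round(a1,4),round(b1,4),"r",round(rr,4))
```

```text
top0 tab slopes x,y(mrad) [0.1 0.1] z -0.0003 sd 0.00175 8736
top0 foot slopes x,y(mrad) [-0.4 -0.7] z 0.0077 sd 0.00188 1763
top0 blk slopes x,y(mrad) [18.6 24.9] z 0.0365 sd 0.00173 723
top0 footrect local [-0.0007  0.0041] [0.1182 0.2475] 0.31
 pillar 1 top mean [1.000e-04 7.970e-02 1.343e-01] 57 max z 0.1378
 pillar -1 top mean [ 0.0025 -0.0794  0.1316] 16 max z 0.1349
side0 tab slopes x,y(mrad) [ 0.4 -0.5] z -0.0 sd 0.00129 10507
side0 foot slopes x,y(mrad) [ 1.5 -1.9] z 0.0079 sd 0.00139 1777
side0 blk slopes x,y(mrad) [17.8 23.8] z 0.0371 sd 0.00138 811
side0 footrect local [-0.0001  0.0028] [0.1187 0.2413] 0.04
 pillar 1 top mean [0.001  0.0805 0.1341] 82 max z 0.1371
 pillar -1 top mean [ 0.0016 -0.0788  0.1315] 26 max z 0.1333
side2 tab slopes x,y(mrad) [-0.2 -0.3] z 0.0 sd 0.00131 10710
side2 foot slopes x,y(mrad) [-0.2  0.3] z 0.008 sd 0.00144 1773
side2 blk slopes x,y(mrad) [22.2 25.4] z 0.0371 sd 0.0013 810
side2 footrect local [0.0035 0.0014] [0.1109 0.2434] 0.08
 pillar 1 top mean [0.0011 0.0806 0.1342] 81 max z 0.1384
 pillar -1 top mean [ 0.0018 -0.08    0.1311] 26 max z 0.1332
plate top in tool (x,z slopes mrad, depth y) [array([ 0.001 ,  0.0014, -0.015 ]), np.float64(0.0006), np.int64(19119)] [-4.50270235e-02 -8.37752630e-05 -1.41493522e-02]
plate edges z [-0.027  0.027] x min -0.1017
hole tool x,z -0.08 0.0006 r 0.0091
hole tool x,z -0.0471 0.0005 r 0.0084
hole tool x,z -0.0077 0.0007 r 0.0107
```

The lean is consistent across the views: the block slopes about +19 mrad along local x and +25 mrad along y, so the pillar tops lean towards −x and −y. Next I'll look at each pillar top in turn from the same spot in the wrist image.

```bash
cat >> h.py <<'E'
ey=np.array([.0235,.1572,0]);ey/=np.linalg.norm(ey);ex=np.array([ey[1],-ey[0],0]); c0=np.array([.5467,.0137,0])
def L2W(x,y,z): return c0+x*ex+y*ey+np.array([0,0,z])
def W2L(w): w=np.asarray(w)-c0; return np.stack([w@ex,w@ey,w[...,2]],-1)
YAW=np.arctan2(ex[1],ex[0])
E
python3 - <<'E'
from h import *
s,p,r=st(); Rt=Rdown(YAW,r); go(L2W(0,-.18,.175),Rt); print(W2L(p).round(4))
E
```

```text
t 5.25 tcp [ 0.5186 -0.2487  0.1844] dp cm (tool now) [-8.32  0.97 -1.42] rot [ 0.004 -0.039 -0.002] F [-0.3  0.1 -5.3] gap 0.571 q6 -0.46
[ 0.0111 -0.2637  0.1844]
```

```bash
python3 -m crank '{"dp":[[-2,0.3,-0.4],[-2.2,0.3,-0.4],[-2.2,0.3,-0.4],[-1.9,0.1,-0.2],[0,0,0],[0,0,0]],"rot":[[0.004,-0.039,-0.002],[0,0,0],[0,0,0],[0,0,0],[0,0,0],[0,0,0]],"hand":[0.2,0.2,0.2,0.2,0.2,0.2]}' 40
cat >> h.py <<'E'
def look_pillar(n,ypil,zt):
    s,p,r=st(); im,d,K,T=wrist(n)
    w=L2W(0,ypil,zt); u,v=projf(w,K,T)[0]; print("tcp local",W2L(p).round(4),"rot",r.as_rotvec().round(4),"expect px",round(u),round(v))
    return im,d,K,T,p,r,u,v
E
python3 - <<'E'
from h import *
im,d,K,T,p,r,u,v=look_pillar("w3",-.08,.131); go(L2W(0,-.02,.175),Rdown(YAW,r))
u,v=int(u),int(v); v0=max(v-60,0); cv2.imwrite("pics/c3.png",cv2.resize(im[v0:v+90,u-80:u+80],None,fx=4,fy=4,interpolation=cv2.INTER_CUBIC)[:600,:,::-1]); print(u-80,v0)
E
```

```text
time_s: 6.0
tcp_pos: [0.5194, -0.1655, 0.1775]
ee_rot: [-1.135, 1.312, -1.322]
ft_force: [0.6, -1.3, -4.3]
finger_gap: 0.573
tcp local [-0.0005 -0.1813  0.1775] rot [-1.1346  1.3123 -1.3215] expect px 261 54
t 6.05 tcp [ 0.5194 -0.1658  0.1775] dp cm (tool now) [-16.16   0.21   0.05] rot [-0.005  0.     0.003] F [-0.6  0.7 -4. ] gap 0.57 q6 -0.37
181 0
```

View pics/c3.png

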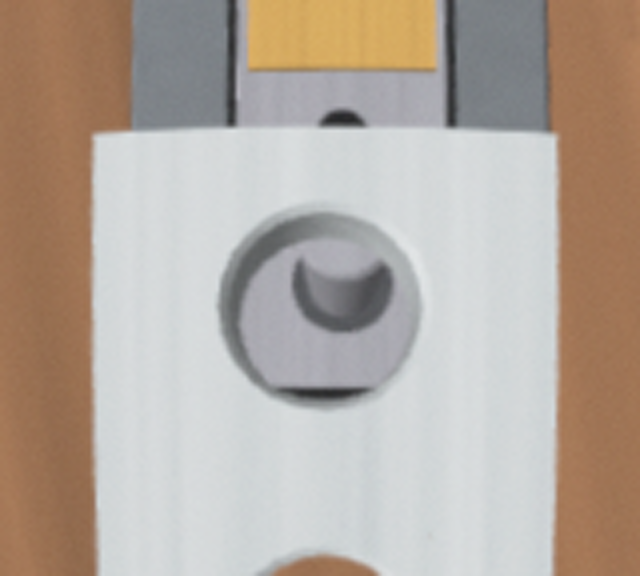

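```bash
python3 -m crank '{"dp":[[-1.2,0.2,0],[0,0,0],[0,0,0]],"rot":[[-0.004,0,0.003],[0,0,0],[0,0,0]],"hand":[0.2,0.2,0.2]}' 40
cat >> h.py <<'E'
def wcloud(d,K,T):
    v,u=np.mgrid[:384,:512]; a=np.stack([u-K[0,2],v-K[1,2]],-1)/K[0,0]; th=np.linalg.norm(a,axis=-1); k=np.tan(th)/np.maximum(th,1e-9)
    Ti=np.linalg.inv(T); return np.stack([a[...,0]*k*d,-a[...,1]*k*d,-d],-1)@Ti[:3,:3].T+Ti[:3,3]
def pillar(n,ypil,zt):
    im,d,K,T,p,r,u,v=look_pillar(n,ypil,zt); W=wcloud(d,K,T); Lc=W2L(W); u,v=int(u),int(v)
    m=(Lc[...,2]>zt-.012)&(Lc[...,2]<zt+.008)&(d>0); m[:max(v-30,0)]=0; m[v+30:]=0; m[:,:u-30]=0; m[:,u+30:]=0
    k,l,stt,ce=cv2.connectedComponentsWithStats(m.astype(np.uint8)); i=1+np.argmax(stt[1:,4])
    c=max(cv2.findContours((l==i).astype(np.uint8),0,cv2.CHAIN_APPROX_NONE)[0],key=cv2.contourArea)[:,0]
    (cu,cv_),rr=cv2.minEnclosingCircle(c.astype(np.float32))
    print("pillar px",stt[i],ce[i].round(2),"minenc",round(cu,2),round(cv_,2),round(rr,2),"z",Lc[l==i][:,2].mean().round(4))
    for q in (ce[i],(cu,cv_)):
        w=rayf(q,K,T,zt)[0]; print("  local",W2L(w).round(4),"tool",r.inv().apply(w-p).round(4))
    # plate +80 hole: pixels not plate
    tl=r.inv().apply((W-p).reshape(-1,3)).reshape(W.shape)
    pl=(tl[...,1]>-.03)&(tl[...,1]<-.008)
    hu,hv=projf(p+r.apply([-.0815,-.0145,.0005]),K,T)[0].astype(int)
    b=(~pl).astype(np.uint8); b[:hv-35]=0; b[hv+35:]=0; b[:,:hu-35]=0; b[:,hu+35:]=0
    k,l2,s2,c2=cv2.connectedComponentsWithStats(b); j=l2[hv,hu]; 
    c=max(cv2.findContours((l2==j).astype(np.uint8),0,cv2.CHAIN_APPROX_NONE)[0],key=cv2.contourArea)[:,0]
    (hu,hv),hr=cv2.minEnclosingCircle(c.astype(np.float32)); 
    C=p+r.apply([0,-.0145,0]); w=rayf((hu,hv),K,T,C[2])[0]; print("hole px",round(hu,2),round(hv,2),round(hr,2),"tool",r.inv().apply(w-p).round(4))
E
python3 - <<'E'
from h import *
pillar("w4",-.08,.131); s,p,r=st(); go(L2W(0,-.008,.175),Rdown(YAW,r))
E
```

```text
time_s: 6.42
tcp_pos: [0.5209, -0.1536, 0.175]
ee_rot: [-1.135, 1.318, -1.317]
ft_force: [0.7, 0.1, -3.5]
finger_gap: 0.571
tcp local [-0.0007 -0.1693  0.175 ] rot [-1.135   1.3178 -1.3167] expect px 262 73
pillar px [256  64  25  26 516] [267.91  75.93] minenc 267.62 75.91 13.17 z 0.1318
  local [ 0.0037 -0.082   0.131 ] tool [-0.0872  0.0441  0.0045]
  local [ 0.0035 -0.082   0.131 ] tool [-0.0872  0.0441  0.0043]
hole px 261.32 77.83 23.54 tool [-0.0805 -0.0144  0.0005]
t 6.47 tcp [ 0.5209 -0.1537  0.1751] dp cm (tool now) [-16.14   0.02   0.08] rot [ 0.     0.    -0.001] F [ 0.9  0.2 -5.4] gap 0.57 q6 -0.35
```

```bash
python3 -m crank '{"dp":[[-2,0,0],[-4,0,0.08],[-4,0,0],[-4,0,0],[-2.14,0,0],[0,0,0],[0,0,0]],"rot":[[0,0,0],[0,0,0],[0,0,0],[0,0,0],[0,0,0],[0,0,0],[0,0,0]],"hand":[0.2,0.2,0.2,0.2,0.2,0.2,0.2]}' 40
python3 - <<'E'
from h import *
pillar("w5",.08,.135); s,p,r=st(); go(L2W(0,-.002,.175),Rdown(YAW,r))
E
```

```text
time_s: 7.35
tcp_pos: [0.5454, 0.006, 0.1753]
ee_rot: [-1.135, 1.318, -1.317]
ft_force: [-0.5, -0.0, -3.3]
finger_gap: 0.573
tcp local [-1.000e-04 -7.800e-03  1.753e-01] rot [-1.1351  1.3175 -1.3166] expect px 261 74
pillar px [250  62  33  32 821] [265.93  77.54] minenc 265.95 77.77 16.48 z 0.1359
  local [0.003  0.0781 0.135 ] tool [-0.0858  0.0403  0.0032]
  local [0.003  0.0779 0.135 ] tool [-0.0857  0.0403  0.0032]
hole px 261.72 77.29 23.42 tool [-0.0807 -0.0144  0.0007]
t 7.4 tcp [0.5454 0.0056 0.1753] dp cm (tool now) [-0.62  0.03  0.01] rot [ 0.    -0.    -0.001] F [-0.7 -0.  -4.7] gap 0.571 q6 -0.05
```

Relative to the plate's +80 hole, both pillars call for the same y shift (agreeing within 1 mm), an x shift of about 2.7 mm and almost no yaw. I'll tilt the tool to match the lean, go down along the leaning axis and check again through the hole.

```bash
python3 -m crank '{"dp":[[-0.41,0,0.2],[0,0,0],[0,1,0],[0,1.4,0],[0,0,0],[0,0,0]],"rot":[[0,0,0],[0.0195,-0.0037,0.0247],[0,0,0],[0,0,0],[0,0,0],[0,0,0]],"hand":[0.2,0.2,0.2,0.2,0.2,0.2]}' 40
cat >> h.py <<'E'
N=np.array([-.0195,-.0247,1]);
E
python3 - <<'E'
from h import *
pillar("w6",.078,.135); s,p,r=st(); print("tool y in local",[round(float(r.as_matrix()[:,1]@a),4) for a in (ex,ey,np.array([0,0,1]))])
im=load("w6.npz")[0]; cv2.imwrite("pics/c6.png",cv2.resize(im[20:140,190:340],None,fx=4,fy=4,interpolation=cv2.INTER_CUBIC)[...,::-1])
E
```

```text
time_s: 8.15
tcp_pos: [0.5486, 0.0103, 0.151]
ee_rot: [-1.104, 1.31, -1.306]
ft_force: [-0.3, -0.7, -3.9]
finger_gap: 0.577
tcp local [ 0.0024 -0.0031  0.151 ] rot [-1.1041  1.3099 -1.306 ] expect px 256 83
pillar px [ 243   65   38   35 1047] [261.77  82.44] minenc 261.78 83.0 18.89 z 0.1359
  local [0.0031 0.0784 0.135 ] tool [-0.0811  0.0181  0.0007]
  local [0.0031 0.0781 0.135 ] tool [-0.0807  0.0181  0.0007]
hole px 261.67 77.64 23.3 tool [-0.0808 -0.0124  0.0007]
tool y in local [0.0198, 0.0256, -0.9995]
```

View pics/c6.png

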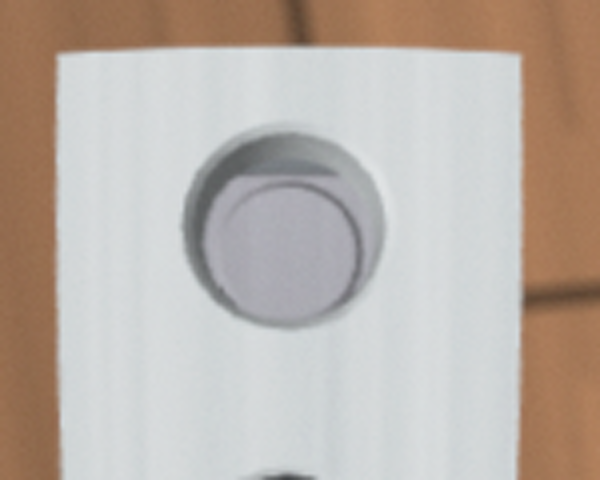

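Through the hole the pillar top sits concentric, with tool x/z offsets under 0.2 mm. I'll descend slowly and watch the force.

```bash
python3 -m crank '{"dp":[[0,0.5,0],[0,0.4,0],[0,0.15,0],[0,0.15,0],[0,0.15,0],[0,0.15,0],[0,0,0]],"rot":[[0,0,0],[0,0,0],[0,0,0],[0,0,0],[0,0,0],[0,0,0],[0,0,0]],"hand":[0.2,0.2,0.2,0.2,0.2,0.2,0.2]}' 40; python3 -c "
from h import *
s,p,r=st(); print(W2L(p).round(4),s['ft_force'].round(2),s['wrist_torque'].round(3))"
```

```text
time_s: 9.07
tcp_pos: [0.5489, 0.0105, 0.1361]
ee_rot: [-1.104, 1.31, -1.306]
ft_force: [-0.1, -0.9, -3.6]
finger_gap: 0.57
[ 0.0026 -0.0028  0.1361] [-0.09 -0.91 -3.63] [-0.048  0.089  0.032]
```

```bash
Z='[0,0,0],[0,0,0],[0,0,0],[0,0,0]'; python3 -m crank '{"dp":[[0,0.1,0],[0,0.1,0],[0,0.1,0],[0,0,0]],"rot":[[0,0,0],[0,0,0],[0,0,0],[0,0,0]],"hand":[0.2,0.2,0.2,0.2]}' 40; python3 -c "
from h import *
s,p,r=st(); print(W2L(p).round(4),s['ft_force'].round(2),s['wrist_torque'].round(3))"
```

```text
time_s: 9.57
tcp_pos: [0.549, 0.0106, 0.1332]
ee_rot: [-1.104, 1.31, -1.306]
ft_force: [0.0, -0.6, -4.6]
finger_gap: 0.571
[ 0.0027 -0.0027  0.1332] [ 0.01 -0.61 -4.56] [-0.104  0.076 -0.058]
```

```bash
python3 -m crank '{"dp":[[0,0.1,0],[0,0.1,0],[0,0.1,0],[0,0,0]],"rot":[[0,0,0],[0,0,0],[0,0,0],[0,0,0]],"hand":[0.2,0.2,0.2,0.2]}' 40; python3 -c "
from h import *
s,p,r=st(); print(W2L(p).round(4),s['ft_force'].round(2),s['wrist_torque'].round(3))"
```

```text
time_s: 10.07
tcp_pos: [0.5491, 0.0107, 0.1301]
ee_rot: [-1.104, 1.31, -1.306]
ft_force: [-0.0, -0.6, -4.6]
finger_gap: 0.572
[ 0.0028 -0.0026  0.1301] [-0.04 -0.55 -4.6 ] [-0.171  0.128 -0.019]
```

```bash
python3 -m crank '{"dp":[[0,0.15,0],[0,0.2,0],[0,0.2,0],[0,0.2,0],[0,0.2,0],[0,0,0]],"rot":[[0,0,0],[0,0,0],[0,0,0],[0,0,0],[0,0,0],[0,0,0]],"hand":[0.2,0.2,0.2,0.2,0.2,0.2]}' 40; python3 -c "
from h import *
s,p,r=st(); print(W2L(p).round(4),s['ft_force'].round(2),s['wrist_torque'].round(3))
im,d=snapshot('side'); cv2.imwrite('pics/s7.png',cv2.resize(im[100:260,160:310],None,fx=3.5,fy=3.5,interpolation=cv2.INTER_CUBIC)[...,::-1])"
```

```text
time_s: 10.82
tcp_pos: [0.5492, 0.0109, 0.1205]
ee_rot: [-1.104, 1.31, -1.306]
ft_force: [-0.5, -1.0, -4.9]
finger_gap: 0.573
[ 0.0029 -0.0024  0.1205] [-0.46 -0.97 -4.85] [-0.261  0.129 -0.002]
```

View pics/s7.png

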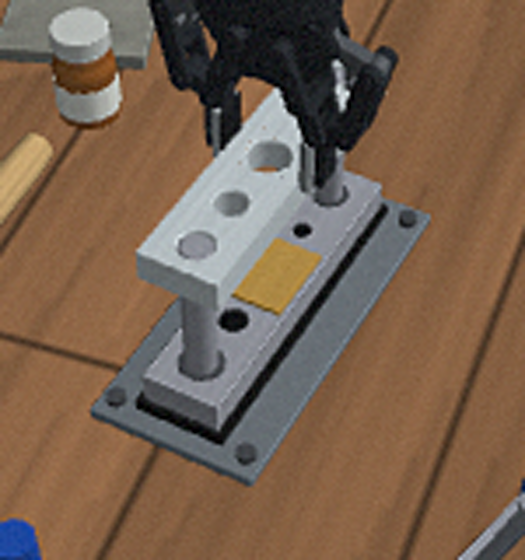

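The side view shows both pillars in their holes; the thick one's top is at (197,245) in the crop. Forces are near weight only. I'll keep lowering.

```bash
python3 -m crank '{"dp":[[0,0.2,0],[0,0.25,0],[0,0.25,0],[0,0.25,0],[0,0.25,0],[0,0.25,0],[0,0.25,0],[0,0.2,0],[0,0,0]],"rot":[[0,0,0],[0,0,0],[0,0,0],[0,0,0],[0,0,0],[0,0,0],[0,0,0],[0,0,0],[0,0,0]],"hand":[0.2,0.2,0.2,0.2,0.2,0.2,0.2,0.2,0.2]}' 40; python3 -c "
from h import *
s,p,r=st(); print(W2L(p).round(4),s['ft_force'].round(2),s['wrist_torque'].round(3))"
```

```text
time_s: 12.0
tcp_pos: [0.5497, 0.0113, 0.1015]
ee_rot: [-1.104, 1.31, -1.306]
ft_force: [-1.8, -1.7, -4.4]
finger_gap: 0.573
[ 0.0033 -0.0019  0.1015] [-1.77 -1.72 -4.36] [-0.528  0.289 -0.053]
```

Small side forces are building towards −x and −y. I'll ease the path that way while descending.

```bash
python3 -m crank '{"dp":[[0.03,0.2,-0.03],[0,0.25,0],[0,0.25,0],[0.01,0.25,-0.01],[0,0.25,0],[0,0.25,0],[0.01,0.25,-0.01],[0,0.2,0],[0,0,0]],"rot":[[0,0,0],[0,0,0],[0,0,0],[0,0,0],[0,0,0],[0,0,0],[0,0,0],[0,0,0],[0,0,0]],"hand":[0.2,0.2,0.2,0.2,0.2,0.2,0.2,0.2,0.2]}' 40; python3 -c "
from h import *
s,p,r=st(); print(W2L(p).round(4),s['ft_force'].round(2),s['wrist_torque'].round(3))"
```

```text
time_s: 13.12
tcp_pos: [0.5495, 0.0114, 0.0826]
ee_rot: [-1.104, 1.31, -1.306]
ft_force: [-0.2, 0.2, -4.3]
finger_gap: 0.574
[ 0.0031 -0.0019  0.0826] [-0.21  0.2  -4.31] [-0.011  0.04  -0.023]
```

```bash
python3 -m crank '{"dp":[[0,0.25,0],[0.01,0.25,-0.01],[0,0.3,0],[0,0.3,0],[0.01,0.3,-0.01],[0,0.3,0],[0,0.3,0],[0.01,0.25,-0.01],[0,0.25,0],[0,0,0]],"rot":[[0,0,0],[0,0,0],[0,0,0],[0,0,0],[0,0,0],[0,0,0],[0,0,0],[0,0,0],[0,0,0],[0,0,0]],"hand":[0.2,0.2,0.2,0.2,0.2,0.2,0.2,0.2,0.2,0.2]}' 40; python3 -c "
from h import *
s,p,r=st(); print(W2L(p).round(4),s['ft_force'].round(2),s['wrist_torque'].round(3))"
```

```text
time_s: 14.38
tcp_pos: [0.5498, 0.0117, 0.0576]
ee_rot: [-1.104, 1.31, -1.306]
ft_force: [-0.2, -0.8, -3.9]
finger_gap: 0.571
[ 0.0033 -0.0015  0.0576] [-0.25 -0.83 -3.91] [-0.067  0.082  0.   ]
```

```bash
python3 -m crank '{"dp":[[0,0.2,0],[0.01,0.2,-0.01],[0,0.2,0],[0,0.15,0],[0,0.1,0],[0,0,0]],"rot":[[0,0,0],[0,0,0],[0,0,0],[0,0,0],[0,0,0],[0,0,0]],"hand":[0.2,0.2,0.2,0.2,0.2,0.2]}' 40; python3 -c "
from h import *
s,p,r=st(); print(W2L(p).round(4),s['ft_force'].round(2),s['wrist_torque'].round(3))"
```

```text
time_s: 15.12
tcp_pos: [0.5499, 0.0118, 0.0492]
ee_rot: [-1.104, 1.31, -1.306]
ft_force: [0.3, 0.3, -3.9]
finger_gap: 0.573
[ 0.0035 -0.0014  0.0492] [ 0.25  0.34 -3.91] [-0.006  0.026 -0.001]
```

Now millimetre steps until I feel the sheet.

```bash
python3 -m crank '{"dp":[[0,0.1,0],[0,0.1,0],[0,0.05,0],[0,0,0]],"rot":[[0,0,0],[0,0,0],[0,0,0],[0,0,0]],"hand":[0.2,0.2,0.2,0.2]}' 40; python3 -c "
from h import *
s,p,r=st(); print(W2L(p).round(4),s['ft_force'].round(2),s['wrist_torque'].round(3))"
```

```text
time_s: 15.62
tcp_pos: [0.55, 0.0118, 0.0467]
ee_rot: [-1.104, 1.31, -1.306]
ft_force: [-1.1, -0.7, -4.0]
finger_gap: 0.569
[ 0.0035 -0.0014  0.0467] [-1.05 -0.69 -4.02] [-0.041  0.045 -0.009]
```

```bash
python3 -m crank '{"dp":[[0,0.05,0],[0,0.05,0],[0,0,0]],"rot":[[0,0,0],[0,0,0],[0,0,0]],"hand":[0.2,0.2,0.2]}' 40; python3 -c "
from h import *
s,p,r=st(); print(W2L(p).round(4),s['ft_force'].round(2),s['wrist_torque'].round(3))"
```

```text
time_s: 16.0
tcp_pos: [0.5501, 0.0118, 0.0461]
ee_rot: [-1.104, 1.31, -1.306]
ft_force: [-1.6, 0.5, -0.2]
finger_gap: 0.572
[ 0.0037 -0.0014  0.0461] [-1.61  0.45 -0.17] [-0.     0.404 -0.019]
```

Contact felt: Fz rose from −4 N to about 0 as the sheet took the weight. I'll press very lightly with a soft grip so the plate settles, then open.

```bash
python3 -m crank '{"dp":[[0,0.03,0],[0,0.03,0],[0,0,0]],"rot":[[0,0,0],[0,0,0],[0,0,0]],"hand":[0.2,0.2,0.2]}' 20; python3 -m crank '{"dp":[[0,0,0],[0,0,0],[0,0,0],[0,0,0]],"rot":[[0,0,0],[0,0,0],[0,0,0],[0,0,0]],"hand":[0.62,0.72,0.85,1]}' 20; python3 -c "
from h import *
s,p,r=st(); print(W2L(p).round(4),s['ft_force'].round(2),s['wrist_torque'].round(3),s['finger_gap'])
im,d,K,T=wrist('w8'); W=wcloud(d,K,T); L=W2L(W)
m=(abs(L[...,0]-.003)<.023)&(L[...,2]>.048)&(L[...,2]<.072)&(abs(L[...,1])<.1); q=L[m]; A=np.c_[q[:,:2]-[.0015,.0005],np.ones(len(q))]
for _ in range(3): s=np.linalg.lstsq(A,q[:,2],rcond=None)[0]; e=q[:,2]-A@s; k=abs(e)<2*e.std(); q,A=q[k],A[k]
print('plate top slopes',s.round(4),e.std().round(4),len(q))"
```

```text
time_s: 16.38
tcp_pos: [0.5501, 0.0118, 0.046]
ee_rot: [-1.104, 1.31, -1.306]
ft_force: [-3.8, 1.4, 6.5]
finger_gap: 0.575
time_s: 16.88
tcp_pos: [0.5502, 0.0118, 0.0452]
ee_rot: [-1.104, 1.309, -1.306]
ft_force: [0.2, -0.5, 0.5]
finger_gap: 0.999
[ 0.0037 -0.0013  0.0452] [ 0.18 -0.45  0.5 ] [-0.04   0.002  0.   ] 0.9994435680329189
plate top slopes [0.0124 0.0255 0.0609] 0.0006 18277
```

```bash
python3 -m crank '{"dp":[[0,-0.5,0],[0,-1.5,0],[0,-4,0],[0,-5,0],[0,-5,0],[0,-2,0],[0,0,0]],"rot":[[0,0,0],[0,0,0],[0,0,0],[0,0,0],[0,0,0],[-0.0195,0,-0.0247],[0,0,0]],"hand":[1,1,1,1,1,1,1]}'
python3 - <<'E'
from h import *
s,p,r=st(); print(s['ft_force'].round(1))
def plane(q):
    for _ in range(4):
        A=np.c_[q[:,:2]-[.002,0],np.ones(len(q))]; s=np.linalg.lstsq(A,q[:,2],rcond=None)[0]; e=q[:,2]-A@s; q=q[abs(e)<2.5*e.std()+1e-5]
    return s.round(4),e.std().round(5),len(q)
im,d=snapshot("side"); m=camera_model("side"); K,T=np.array(m["mtx"]),np.array(m["camera_from_world"]); L=W2L(cloud(d,K,T))
q=L[(abs(L[...,0]-.001)<.021)&(abs(L[...,1])<.095)&(L[...,2]>.053)&(L[...,2]<.069)]; print("side plate",plane(q))
im3,d3,K3,T3=wrist("w9"); L=W2L(wcloud(d3,K3,T3))
q=L[(abs(L[...,0]-.003)<.021)&(abs(L[...,1])<.095)&(L[...,2]>.053)&(L[...,2]<.069)]; print("wrist plate",plane(q))
q=L[(abs(L[...,0]-.003)<.05)&(abs(L[...,1])<.115)&(L[...,2]>.004)&(L[...,2]<.0115)]; print("wrist foot",plane(q))
cv2.imwrite('pics/s9.png',cv2.hconcat([cv2.resize(im[100:250,160:310],(400,400),interpolation=cv2.INTER_CUBIC),cv2.resize(im3[0:240,140:380],(400,400))])[...,::-1])
go([.5256,.3048,.22],Rdown(np.radians(9),r)); print(projf([[.5256,.3048,.07],[.5256,.3048,.0]],K3,T3).round())
E
```

```text
time_s: 17.8
tcp_pos: [0.5474, 0.0077, 0.2283]
ee_rot: [-1.133, 1.31, -1.317]
ft_force: [-0.6, -0.4, 0.1]
finger_gap: 1.002
[-0.6 -0.4  0.1]
side plate (array([0.0116, 0.0257, 0.0598]), np.float64(0.00124), 981)
wrist plate (array([0.013 , 0.0246, 0.061 ]), np.float64(0.00069), 5091)
wrist foot (array([-0.0003,  0.0003,  0.0091]), np.float64(0.00073), 5619)
t 17.9 tcp [0.5454 0.008  0.2246] dp cm (tool now) [-29.09   0.5   -6.23] rot [ 0.    -0.301 -0.001] F [0.2 0.2 0.3] gap 1.002 q6 -0.05
[[204. -81.]
 [213. -53.]]
```

View pics/s9.png

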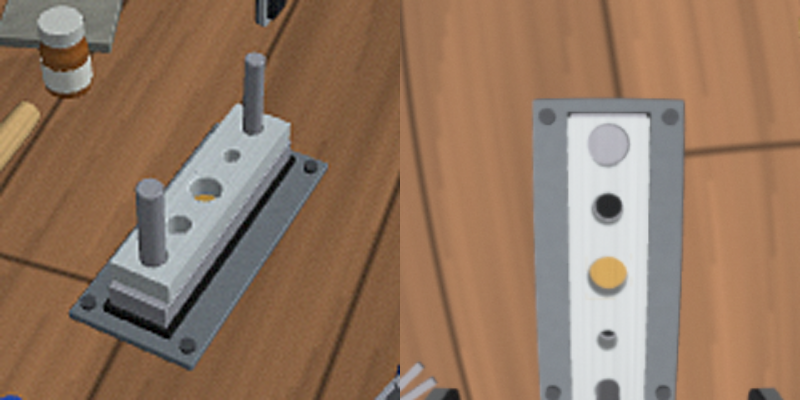

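The plate lies flat: from the foot, its top is 52 mm up as it should be (60 mm above bench), and its slope matches the lean. Side and wrist views show both pillars through their holes and brass through the middle hole. On to the punch.

```bash
python3 -m crank '{"dp":[[-4,0,-1],[-5,0.1,-1.2],[-5,0.1,-1.2],[-5,0.1,-1],[-5,0.1,-1],[-5,0.1,-0.8],[0,0,0],[0,0,0],[0,0,0]],"rot":[[0,0,0],[0,0,0],[0,0,0],[0,0,0],[0,0,0],[0,0,0],[0,-0.15,0],[0,-0.15,0],[0,0,0]],"hand":[1,1,1,1,1,1,1,1,1]}' 40
cat >> h.py <<'E'
def disc(n,guess,zt,tol,win=45):
    """centre (world) of a level disc/top whose height ~zt, by depth mask in wrist image"""
    s,p,r=st(); im,d,K,T=wrist(n); W=wcloud(d,K,T); u,v=projf(guess,K,T)[0].astype(int); print("expect",u,v)
    m=(abs(W[...,2]-zt)<tol)&(np.hypot(W[...,0]-guess[0],W[...,1]-guess[1])<.03)
    c=max(cv2.findContours(m.astype(np.uint8),0,cv2.CHAIN_APPROX_NONE)[0],key=cv2.contourArea)[:,0]
    w=rayf(c,K,T,zt); (a,b),rr=cv2.minEnclosingCircle(w[:,:2].astype(np.float32)); print("px",c.mean(0).round(1),"world",round(a,4),round(b,4),"r",round(rr,4),"tool",r.inv().apply([a-p[0],b-p[1],zt-p[2]]).round(4)); return a,b,im
E
python3 - <<'E'
from h import *
a,b,im=disc("w10",np.array([.5256,.3048,.07]),.0705,.008); s,p,r=st(); go([a,b,.2],Rdown(np.radians(9),r))
# plate hole from w9
im,d,K,T=load("w9.npz"); W=wcloud(d,K,T); L=W2L(W)
pl=(L[...,2]>.053)&(L[...,2]<.069); u,v=projf(L2W(.003,-.002,.061),K,T)[0].astype(int)
k,l,s2,c2=cv2.connectedComponentsWithStats((~pl).astype(np.uint8)); c=max(cv2.findContours((l==l[v,u]).astype(np.uint8),0,cv2.CHAIN_APPROX_NONE)[0],key=cv2.contourArea)[:,0]
w=W2L(rayf(c,K,T,.061)); print("plate hole local",cv2.minEnclosingCircle(w[:,:2].astype(np.float32)),s2[l[v,u]])
E
```

```text
time_s: 19.02
tcp_pos: [0.5253, 0.3034, 0.2183]
ee_rot: [-1.28, 1.097, -1.093]
ft_force: [0.7, -0.7, 0.7]
finger_gap: 0.999
expect 262 172
px [264.8 172.7] world 0.5281 0.3053 r 0.0126 tool [-0.0014  0.1478  0.0036]
t 19.07 tcp [0.5255 0.3034 0.2187] dp cm (tool now) [-0.15  1.87  0.29] rot [ 0.002 -0.004 -0.001] F [ 0.6 -0.2 -0.5] gap 0.998 q6 0.18
plate hole local ((0.0039912015199661255, 0.0007654225919395685), 0.01243137288838625) [253 154  24  22 399]
```

```bash
python3 -m crank '{"dp":[[-0.15,3,0.23],[0,4,0],[0,4,0],[0,3.5,0],[0,2,0],[0,1,0],[0,0.6,0],[0,0,0]],"rot":[[0,0,0],[0,0,0],[0,0,0],[0,0,0],[0,0,0],[0,0,0],[0,0,0],[0,0,0]],"hand":[1,1,1,1,1,1,1,1]}' 40 && python3 -m crank '{"dp":[[0,0,0],[0,0,0],[0,0,0],[0,0,0],[0,0,0],[0,0,0],[0,0,0],[0,0,0],[0,0,0],[0,0,0]],"rot":[[0,0,0],[0,0,0],[0,0,0],[0,0,0],[0,0,0],[0,0,0],[0,0,0],[0,0,0],[0,0,0],[0,0,0]],"hand":[0.8,0.65,0.5,0.4,0.35,0.3,0.25,0.15,0.1,0.1]}' 40
```

```text
time_s: 20.08
tcp_pos: [0.5288, 0.3059, 0.04]
ee_rot: [-1.277, 1.094, -1.094]
ft_force: [0.2, -0.4, -0.6]
finger_gap: 1.002
time_s: 21.32
tcp_pos: [0.5283, 0.3057, 0.0394]
ee_rot: [-1.278, 1.094, -1.093]
ft_force: [-2.3, -0.3, 2.5]
finger_gap: 0.266
```

Gripped, with the gap matching 24 mm. I'll lift and measure how it sits in the hand.

```bash
python3 -m crank '{"dp":[[0,-0.2,0],[0,-1,0],[0,-3,0],[0,-5,0],[0,-5,0],[0,-3.8,0],[0,0,0]],"rot":[[0,0,0],[0,0,0],[0,0,0],[0,0,0],[0,0,0],[0,0,0],[0,0,0]],"hand":[0.1,0.1,0.1,0.1,0.1,0.1,0.1]}' 40
python3 - <<'E'
from h import *
s,p,r=st(); print(s['ft_force'].round(1),s['wrist_torque'].round(3),s['finger_gap'])
im,d,K,T=wrist("w11"); W=wcloud(d,K,T); tl=r.inv().apply((W-p).reshape(-1,3)).reshape(W.shape)
m=(abs(tl[...,2])<.02)&(tl[...,0]>-.025)&(tl[...,0]<.02)&(tl[...,1]>-.045)&(tl[...,1]<.05)
print("punch pts tool: n",m.sum(),"x",np.percentile(tl[m][:,0],[1,50,99]).round(4),"y",np.percentile(tl[m][:,1],[1,50,99]).round(4),"z",np.percentile(tl[m][:,2],[1,50,99]).round(4))
# side camera: punch silhouette axis above everything
im2,d2=snapshot("side"); mm=camera_model("side"); K2,T2=np.array(mm["mtx"]),np.array(mm["camera_from_world"])
u,v=projp=proj(p+r.apply([0,.015,0]),K2,T2)[0].astype(int); print("side px",u,v)
a=cv2.resize(im2[max(v-50,0):v+70,max(u-60,0):u+60],(400,400),interpolation=cv2.INTER_CUBIC); b=cv2.resize(im[60:330,130:400],(400,400))
cv2.imwrite("pics/c11.png",cv2.hconcat([a,b])[...,::-1])
go(L2W(.004,.0008,.235),Rdown(YAW,r))
E
```

```text
time_s: 22.2
tcp_pos: [0.5304, 0.3063, 0.2239]
ee_rot: [-1.27, 1.089, -1.096]
ft_force: [-0.1, -0.3, -2.8]
finger_gap: 0.272
[-0.1 -0.3 -2.8] [ 0.01  -0.017 -0.033] 0.27198844429988855
punch pts tool: n 5947 x [-0.0115 -0.0074  0.011 ] y [-0.0443 -0.0307  0.0335] z [-0.0189  0.0003  0.0181]
side px 175 241
t 22.3 tcp [0.5277 0.3053 0.2183] dp cm (tool now) [29.15 -1.68 -2.24] rot [ 0.001  0.304 -0.   ] F [-0.2 -0.5 -3.3] gap 0.269 q6 0.18
```

View pics/c11.png

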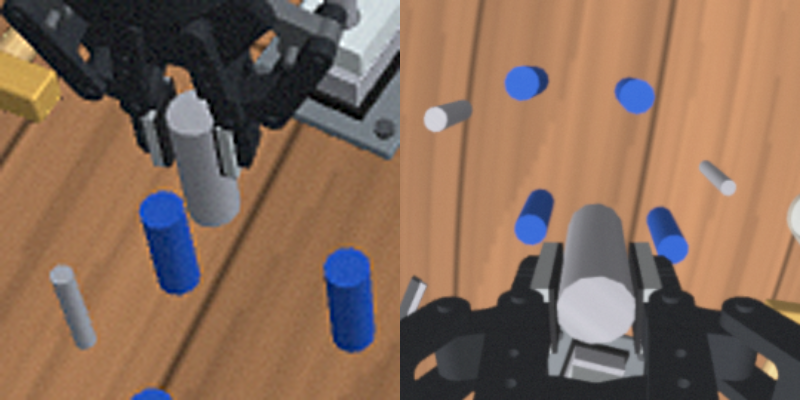

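The punch hangs upright and centred between the pads; the wrist crop shows its top disc at (597,308). I'll carry it over the cutter.

```bash
python3 -m crank '{"dp":[[3,-0.2,-0.3],[5,0,-0.4],[5,0,-0.4],[5,0,-0.4],[5,0,-0.4],[4,0,-0.3],[2.15,0,-0.2],[0,0,0],[0,0,0],[0,0,0]],"rot":[[0,0,0],[0,0,0],[0,0,0],[0,0,0],[0,0,0],[0,0,0],[0,0,0],[0,0.152,0],[0,0.152,0],[0,0,0]],"hand":[0.1,0.1,0.1,0.1,0.1,0.1,0.1,0.1,0.1,0.1]}' 40
python3 - <<'E'
from h import *
im,d,K,T=load("w11.npz"); 
s,p,r=st(); print(s['ft_force'].round(1)); Rt=Rdown(YAW,r)*R.from_rotvec([.0125,0,.025]); go(L2W(.0016,-.0038,.218),Rt)
im,d,K,T=wrist("w12"); W=wcloud(d,K,T); tl=r.inv().apply((W-p).reshape(-1,3)).reshape(W.shape)
m=(abs(tl[...,1]+.031)<.005)&(abs(tl[...,2])<.016)&(abs(tl[...,0])<.02)
c=max(cv2.findContours(m.astype(np.uint8),0,cv2.CHAIN_APPROX_NONE)[0],key=cv2.contourArea)[:,0]
w=r.inv().apply(rayf(c,K,T,p[2]+.031)-p); print("punch top disc tool x,z",cv2.minEnclosingCircle(w[:,[0,2]].astype(np.float32)), "depth y",np.median(tl[m][:,1]))
f=(tl[...,1]>0)&(tl[...,1]<.035)&(abs(tl[...,2])<.004)&(tl[...,0]<.005)&(tl[...,0]>-.03); q=tl[f]; print("front line x vs y",np.polyfit(q[:,1],q[:,0],1).round(4),len(q))
E
```

```text
time_s: 23.55
tcp_pos: [0.5484, 0.014, 0.2184]
ee_rot: [-1.139, 1.321, -1.313]
ft_force: [0.1, -0.3, -2.9]
finger_gap: 0.27
[ 0.1 -0.3 -2.9]
t 23.55 tcp [0.5484 0.014  0.2184] dp cm (tool now) [ 0.43  0.04 -0.01] rot [0.017 0.002 0.024] F [ 0.1 -0.3 -2.9] gap 0.27 q6 -0.04
punch top disc tool x,z ((-0.0016574558103457093, -0.0002035742363659665), 0.01899159885942936) depth y -0.03152079608157115
front line x vs y [ 0.0016 -0.0106] 289
```

```bash
python3 -m crank '{"dp":[[0.33,0,0],[0,0,0],[0,2,0],[0,3,0],[0,3,0],[0,2,0],[0,0,0],[0,0,0]],"rot":[[0,0,0],[0.017,0.002,0.024],[0,0,0],[0,0,0],[0,0,0],[0,0,0],[0,0,0],[0,0,0]],"hand":[0.1,0.1,0.1,0.1,0.1,0.1,0.1,0.1]}' 40
cat >> h.py <<'E'
def holes(n):
    s,p,r=st(); im,d,K,T=wrist(n); W=wcloud(d,K,T); L=W2L(W); tl=r.inv().apply((W-p).reshape(-1,3)).reshape(W.shape); print("tcp local",W2L(p).round(4),"F",s['ft_force'].round(1))
    pl=(L[...,2]>.052)&(L[...,2]<.070); P=p-L2W(0,0,0)
    nrm=np.array([-.0125*ex-.025*ey+[0,0,1]])[0]; cp=L2W(.0035,0,.061)
    for y in (.043,.08):
        g=L2W(.0035,y,.061+.025*y); u,v=projf(g,K,T)[0].astype(int)
        b=(~pl).astype(np.uint8); 
        k,l,s2,c2=cv2.connectedComponentsWithStats(b); j=l[v,u]
        c=max(cv2.findContours((l==j).astype(np.uint8),0,cv2.CHAIN_APPROX_NONE)[0],key=cv2.contourArea)[:,0]
        w=rayf(c,K,T,g[2]); t=r.inv().apply(w-p); (a,bb),rr=cv2.minEnclosingCircle(t[:,[0,2]].astype(np.float32)); print(y,"hole px",s2[j],"tool x,z",round(a,4),round(bb,4),"r",round(rr,4))
    f=(tl[...,1]>0)&(tl[...,1]<.035)&(abs(tl[...,2])<.004)&(tl[...,0]<.005)&(tl[...,0]>-.03); q=tl[f]; print("front line x vs y",np.polyfit(q[:,1],q[:,0],1).round(4),len(q))
    f=(tl[...,1]>.02)&(tl[...,1]<.034)&(tl[...,0]<.005)&(tl[...,0]>-.03)&(abs(tl[...,2])<.016); print("punch z extent",np.percentile(tl[f][:,2],[1,99]).round(4))
    return im
E
python3 - <<'E'
from h import *
im=holes("w13"); cv2.imwrite("pics/c13.png",cv2.resize(im[0:230,160:365],None,fx=2.6,fy=2.6,interpolation=cv2.INTER_CUBIC)[...,::-1])
E
```

```text
time_s: 24.6
tcp_pos: [0.5521, 0.0126, 0.1223]
ee_rot: [-1.101, 1.314, -1.311]
ft_force: [0.3, 0.5, -2.4]
finger_gap: 0.265
tcp local [ 0.0055 -0.0003  0.1223] F [ 0.3  0.5 -2.4]
0.043 hole px [245 130  26  27 525] tool x,z -0.0425 -0.0027 r 0.0092
0.08 hole px [     0      0    512    384 186570] tool x,z 0.2034 -0.0073 r 0.4662
front line x vs y [-0.0029 -0.0106] 287
punch z extent [-0.0108  0.0113]
```

View pics/c13.png

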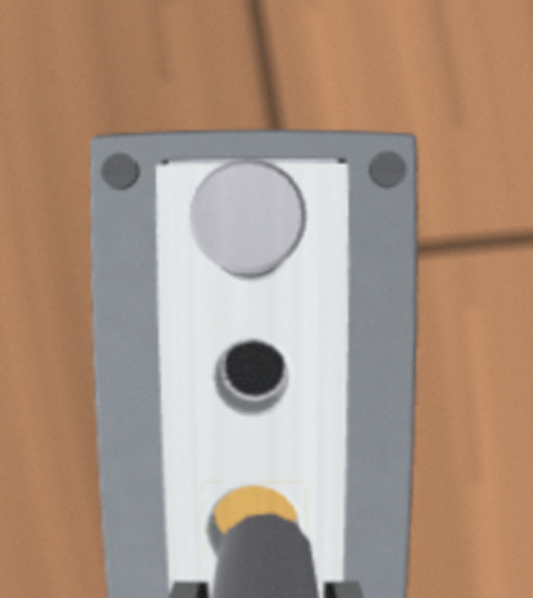

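The crop shows the punch about 3 mm right of the hole line (the hole at tool z −2.7 mm) and nearly right lengthwise. I'll correct, go lower and re-measure.

```bash
python3 -m crank '{"dp":[[0,0,-0.29],[0,0.8,0],[0,0.5,0],[0,0,0],[0,0,0]],"rot":[[0,0,0],[0,0,0],[0,0,0],[0,0,0],[0,0,0]],"hand":[0.1,0.1,0.1,0.1,0.1]}' 40
python3 - <<'E'
from h import *
im,d,K,T=load("w13.npz"); pz=.1223
for nm,px,z in (("foot",(261.9,198.1),pz-.0385),("rim",(256.9,186.5),.0613)): print(nm,W2L(rayf(px,K,T,z))[0].round(4))
im=holes("w14"); s,p,r=st(); print("tool y local",[round(float(r.as_matrix()[:,1]@a),4) for a in (ex,ey,np.array([0,0,1]))])
np.save("pz.npy",p)
cv2.imwrite("pics/c14.png",cv2.resize(im[110:240,190:335],None,fx=4.4,fy=4.4,interpolation=cv2.INTER_CUBIC)[...,::-1])
E
```

```text
time_s: 25.28
tcp_pos: [0.5488, 0.0135, 0.108]
ee_rot: [-1.103, 1.316, -1.31]
ft_force: [-1.0, -0.1, -2.8]
finger_gap: 0.271
foot [0.007  0.0104 0.0838]
rim [0.0038 0.0125 0.0613]
tcp local [2.10e-03 1.00e-04 1.08e-01] F [-1.  -0.1 -2.8]
0.043 hole px [249 132  28  28 608] tool x,z -0.0424 0.0009 r 0.0092
0.08 hole px [     0      0    512    384 185296] tool x,z 0.1841 -0.0092 r 0.4342
front line x vs y [ 0.0035 -0.0107] 284
punch z extent [-0.0109  0.0114]
tool y local [0.0173, 0.0249, -0.9995]
```

View pics/c14.png

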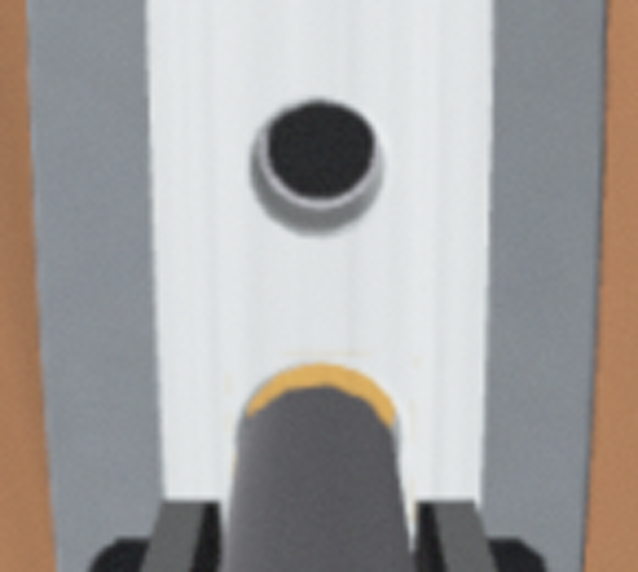

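The crop shows the punch foot just above the hole with brass visible in front of it. The remaining offsets are about −0.5 mm in tool x and +0.6 mm in tool z. I'll correct those and ease in.

```bash
python3 -m crank '{"dp":[[-0.05,0,0.06],[0,0.3,0],[0,0.3,0],[0,0.15,0],[0,0.15,0],[0,0.1,0],[0,0,0]],"rot":[[-0.004,0,0],[0,0,0],[0,0,0],[0,0,0],[0,0,0],[0,0,0],[0,0,0]],"hand":[0.1,0.1,0.1,0.1,0.1,0.1,0.1]}' 40; python3 -c "
from h import *
s,p,r=st(); print(W2L(p).round(4),s['ft_force'].round(2),s['wrist_torque'].round(3))"
```

```text
time_s: 26.2
tcp_pos: [0.5497, 0.014, 0.0981]
ee_rot: [-1.106, 1.318, -1.308]
ft_force: [-0.1, -1.0, -2.8]
finger_gap: 0.272
[0.0029 0.0008 0.0981] [-0.09 -1.01 -2.79] [-0.13  -0.064  0.018]
```

```bash
python3 -m crank '{"dp":[[0,0.1,0],[0,0.1,0],[0,0.1,0],[0,0,0]],"rot":[[0,0,0],[0,0,0],[0,0,0],[0,0,0]],"hand":[0.1,0.1,0.1,0.1]}' 40; python3 -c "
from h import *
s,p,r=st(); print(W2L(p).round(4),s['ft_force'].round(2),s['wrist_torque'].round(3))"
```

```text
time_s: 26.7
tcp_pos: [0.5498, 0.014, 0.0952]
ee_rot: [-1.106, 1.318, -1.308]
ft_force: [1.7, -1.9, -3.3]
finger_gap: 0.271
[0.003  0.0008 0.0952] [ 1.66 -1.9  -3.26] [-0.398 -0.16  -0.074]
```

```bash
python3 -m crank '{"dp":[[0.03,0,0.02],[0.02,0.1,0.01],[0,0.15,0],[0,0.15,0],[0,0,0]],"rot":[[0,0,0],[0,0,0],[0,0,0],[0,0,0],[0,0,0]],"hand":[0.1,0.1,0.1,0.1,0.1]}' 40; python3 -c "
from h import *
s,p,r=st(); print(W2L(p).round(4),s['ft_force'].round(2),s['wrist_torque'].round(3))"
```

```text
time_s: 27.32
tcp_pos: [0.5498, 0.0138, 0.0908]
ee_rot: [-1.106, 1.319, -1.307]
ft_force: [0.4, -0.6, -3.5]
finger_gap: 0.265
[0.003  0.0006 0.0908] [ 0.38 -0.61 -3.55] [-0.18  -0.087 -0.002]
```

```bash
python3 -m crank '{"dp":[[0.02,0.15,0.01],[0,0.15,0],[0,0.15,0],[0,0.15,0],[0,0.15,0],[0,0,0]],"rot":[[0,0,0],[0,0,0],[0,0,0],[0,0,0],[0,0,0],[0,0,0]],"hand":[0.1,0.1,0.1,0.1,0.1,0.1]}' 40; python3 -c "
from h import *
s,p,r=st(); print(W2L(p).round(4),s['ft_force'].round(2),s['wrist_torque'].round(3))"
```

```text
time_s: 28.08
tcp_pos: [0.55, 0.0138, 0.0834]
ee_rot: [-1.106, 1.319, -1.307]
ft_force: [0.5, -0.3, -3.1]
finger_gap: 0.269
[0.0032 0.0005 0.0834] [ 0.54 -0.29 -3.1 ] [0.023 0.018 0.01 ]
```

```bash
python3 -m crank '{"dp":[[0,0.1,0],[0,0.1,0],[0,0.07,0],[0,0,0]],"rot":[[0,0,0],[0,0,0],[0,0,0],[0,0,0]],"hand":[0.1,0.1,0.1,0.1]}' 40; python3 -c "
from h import *
s,p,r=st(); print(W2L(p).round(4),s['ft_force'].round(2),s['wrist_torque'].round(3))"
```

```text
time_s: 28.58
tcp_pos: [0.5501, 0.0138, 0.0808]
ee_rot: [-1.106, 1.319, -1.308]
ft_force: [-0.3, 0.3, -2.5]
finger_gap: 0.267
[0.0034 0.0006 0.0808] [-0.3   0.26 -2.46] [0.043 0.004 0.033]
```

```bash
python3 -m crank '{"dp":[[0,0.05,0],[0,0.05,0],[0,0,0]],"rot":[[0,0,0],[0,0,0],[0,0,0]],"hand":[0.1,0.1,0.1]}' 40; python3 -c "
from h import *
s,p,r=st(); print(W2L(p).round(4),s['ft_force'].round(2),s['wrist_torque'].round(3))"
```

```text
time_s: 28.95
tcp_pos: [0.5501, 0.0138, 0.0799]
ee_rot: [-1.106, 1.319, -1.308]
ft_force: [-0.9, 0.7, -1.8]
finger_gap: 0.269
[0.0034 0.0006 0.0799] [-0.9   0.7  -1.85] [0.005 0.069 0.015]
```

```bash
python3 -m crank '{"dp":[[0,0.04,0],[0,0.03,0],[0,0,0]],"rot":[[0,0,0],[0,0,0],[0,0,0]],"hand":[0.1,0.1,0.1]}' 40; python3 -c "
from h import *
s,p,r=st(); print(W2L(p).round(4),s['ft_force'].round(2),s['wrist_torque'].round(3))"
```

```text
time_s: 29.32
tcp_pos: [0.5502, 0.0138, 0.0794]
ee_rot: [-1.106, 1.319, -1.308]
ft_force: [-0.4, -1.7, -0.1]
finger_gap: 0.27
[0.0035 0.0006 0.0794] [-0.43 -1.68 -0.06] [-0.011  0.189  0.002]
```

The punch stands on the sheet: its weight is gone at exactly the expected height of 79.4 mm. A soft touch, then I'll release and retreat straight up.

```bash
python3 -m crank '{"dp":[[0,0.03,0],[0,0,0]],"rot":[[0,0,0],[0,0,0]],"hand":[0.1,0.1]}' 20; python3 -m crank '{"dp":[[0,0,0],[0,0,0],[0,0,0],[0,0,0],[0,0,0]],"rot":[[0,0,0],[0,0,0],[0,0,0],[0,0,0],[0,0,0]],"hand":[0.32,0.4,0.55,0.75,0.75]}' 20;  python3 -m crank '{"dp":[[0,-0.5,0],[0,-1.5,0],[0,-3,0],[0,-5,0],[0,-5,0],[2,-2,0],[5,0,0],[5,0,0],[5,0,0],[0,0,0]],"rot":[[0,0,0],[0,0,0],[0,0,0],[0,0,0],[0,0,0],[0,0,0],[0,0,0],[0,0,0],[0,0,0],[0,0,0]],"hand":[0.75,0.75,0.75,0.75,0.75,0.75,0.75,0.75,0.75,0.75]}' 20
python3 - <<'E'
from h import *
def plane(q):
    for _ in range(4):
        A=np.c_[q[:,:2]-[.002,0],np.ones(len(q))]; s=np.linalg.lstsq(A,q[:,2],rcond=None)[0]; e=q[:,2]-A@s; q=q[abs(e)<2.5*e.std()+1e-5]
    return s.round(4),e.std().round(5),len(q)
out=[]
for n in ("side","top"):
    im,d=snapshot(n); m=camera_model(n); K,T=np.array(m["mtx"]),np.array(m["camera_from_world"]); L=W2L(cloud(d,K,T))
    q=L[(abs(L[...,0]-.001)<.021)&(abs(L[...,1])<.095)&(L[...,2]>.053)&(L[...,2]<.069)]; print(n,"plate",plane(q))
    t=L[(abs(L[...,0]-.001)<.02)&(abs(L[...,1])<.025)&(L[...,2]>.098)&(L[...,2]<.16)]; 
    if len(t): h=t[t[:,2]>np.percentile(t[:,2],50)]; print(n,"punch top z",np.median(h[:,2]).round(4),h.mean(0).round(4),len(t))
    out.append(im)
    # disturbance
    im0,d0,_,_=load(n+"0.npz"); df=(cv2.absdiff(cv2.GaussianBlur(im,(5,5),0),cv2.GaussianBlur(im0,(5,5),0)).max(-1)>45); print(n,"changed",[x.tolist() for x in cv2.connectedComponentsWithStats(df.astype(np.uint8))[2][1:] if x[4]>15])
a=cv2.resize(out[0][90:260,150:320],(400,400),interpolation=cv2.INTER_CUBIC); b=cv2.resize(out[1],(400,300)); cv2.imwrite("pics/end.png",cv2.hconcat([a,cv2.copyMakeBorder(b,0,100,0,0,0)])[...,::-1])
E
```

```text
time_s: 29.58
tcp_pos: [0.5503, 0.0138, 0.0793]
ee_rot: [-1.106, 1.319, -1.308]
ft_force: [-2.3, 0.2, 3.0]
finger_gap: 0.268
time_s: 30.2
tcp_pos: [0.5502, 0.0138, 0.0789]
ee_rot: [-1.106, 1.319, -1.308]
ft_force: [0.4, 0.1, -0.5]
finger_gap: 0.749
time_s: 31.45
tcp_pos: [0.5216, -0.1608, 0.2458]
ee_rot: [-1.103, 1.321, -1.312]
ft_force: [-0.6, 1.5, 0.3]
finger_gap: 0.747
side plate (array([0.0083, 0.0238, 0.0598]), np.float64(0.00128), 873)
side punch top z 0.1099 [0.0021 0.0007 0.1101] 124
side changed [[248, 0, 72, 53, 1766], [380, 0, 132, 185, 15251], [479, 0, 22, 23, 308], [259, 88, 53, 57, 1316], [239, 139, 13, 15, 93], [258, 143, 11, 9, 74], [231, 150, 7, 6, 27], [248, 150, 12, 11, 96], [222, 161, 30, 36, 640], [433, 185, 79, 116, 3348], [202, 187, 10, 13, 67], [211, 198, 15, 9, 85], [181, 284, 17, 29, 233], [184, 297, 7, 17, 81]]
top plate (array([0.0101, 0.0266, 0.0594]), np.float64(0.00177), 870)
top punch top z 0.1109 [0.0006 0.0008 0.1109] 82
top changed [[288, 110, 167, 274, 25094], [231, 165, 76, 27, 1078], [150, 182, 15, 12, 118], [220, 290, 64, 88, 3215], [136, 342, 95, 42, 2277], [298, 363, 5, 21, 64], [247, 372, 30, 12, 255], [306, 377, 3, 7, 16]]
```

```bash
python3 -c "
from workcell import sign_off; print(sign_off())"
```

```text
the job is handed in; nothing more can be done
None
```

The disc cutter is ready and the job is handed in, at about 32 s of the 72 s allowed.

**Plate:** I tilted the tool to match the die's lean and lowered the plate along the pillars until the brass sheet took its weight. The wrist force stayed under about 8 N at every reading I took. I then pressed very lightly and let go.

**Punch:** I slid the grey 24 mm punch through the middle hole the same way. It touched the sheet at the expected height, I released it, and the arm backed well clear.

**Last checks:**
- **Plate:** its top is about 60 mm above the bench, so it lies flat on the sheet.
- **Punch:** its top is 110 mm above the bench, about 50 mm above the plate, as it should be.
- **Other things on the bench:** nothing else I could see has moved. The pictures differ from the start only at the plate, the punch and the arm, but the arm hid part of each view.

**Disagreements and gaps:**
- **Lean across the width:** the first depth fit gave about 19 mrad. The seated plate and the felt path gave 8–13 mrad, so I corrected during the descent. Lengthwise, the depth views agreed at about 25 mrad, though the felt path there came out nearer 16.
- **Camera offsets:** the wrist camera and the fixed cameras disagreed by about 2 mm. I relied on wrist measurements of the parts relative to each other.
- **Final picture:** the picture limit was reached, so the final state was checked by numbers only.

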